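Close up a dental flask on the press bed

ROBOT

A 6-joint arm with a two-finger parallel gripper is mounted at the origin on a cart in front of the work surface, level with it; the furniture and walls round the work are solid. World frame = base frame: x ahead of the robot, y to its left, z up, the work surface at z = 0. Lengths are in mm, angles in rad, forces in N, time in s.
With the tool pointing down it reaches from about 275 to 725 mm from the base axis. Payload 5.6 kg.
Tool frame: the origin (TCP) lies on the centre line of the jaws, within the pads' length; the fingertips stand 8 mm ahead of it and the grasp point (between the pads) lies 11 mm behind it; z points along the fingers, y is the line along which they close (so a half turn about z gives the same grasp; the last joint's range is limited). The gripper opens to 85 mm and grips with 20 to 120 N. Pads are 22 mm wide; open, the fingers measure 114 mm over their backs; the gripper's body (76 mm by 85 mm) begins 54 mm behind the grasp point. The pads swing forward as they close: fully open they stand 13 mm farther back than shut.
Start: joints at [-0.902, 0.255, 0.108, 0, -1.424, -0.285], TCP at [205.964, -509.972, 239.283] pointing down, gripper open.
Joint ranges: [-2.95, 2.95], [-1.21, 1.97], [-1.09, 1.5], [-2.87, 1.71], [-2.94, -0.07], [-3.05, 3.05]. Speed limits (rad/s): [2.57, 2.57, 3.14, 3.14, 3.14, 3.14].

INTERFACE

Orientations are given as a unit quaternion [w, x, y, z].
In Python, from rig import bot gives the robot as it stands.
- The arm moves only by the tool apply_moves, never from a script. Its argument "steps" is a list of rows, each a list of 7 numbers: the shift along the tool's x, y, z in m, then the turn, a rotation vector about the tool's x, y, z in degrees, then the closure, from 0 (fully open) to 1 (shut). A call has exactly 10 rows; each row shifts and turns the commanded pose from where the row before left it, along the tool's axes as they then stand; what a row does not reach is not made up. A row lasts 1/8 s, in which the tool goes at most 62.5 mm and 10.7 degrees, less where a joint would pass 70% of its speed; a pose out of reach is approached as far as the arm can. A call with a gripper value outside its range is refused whole. The fingers move at their own pace and stop on an object; "newtons" is the grip in N (left out, the last holds). Time passes only in rows, so rows that do not move let the fingers close, or fill a call up. It gives the time, the measured TCP pose, the force, the opening and the grip force at its end, in the units of the state.
- bot.get_obs(): the state, without advancing time (a new reading comes with each control period).
- bot.capture(name): name is "scene" or "top" or "wrist"; returns a dict with "frame" (384x512x3 uint8, red, green, blue), "depth" (384x512 float32, mm along the optical axis (not along the pixel's ray), 0 where there is no reading), "fx", "fy", "cx", "cy" (pixels), "k1" (the pictures are not rectified: a ray, as slopes to the right and down, at radius r is drawn at 1 + k1 r^2 times it, then the intrinsics apply), "cam_to_world" (4x4, takes a point from camera to world coordinates); the wrist camera has in their place "tool_from_camera" (4x4, takes a point from camera to tool coordinates, whose origin is the TCP and whose axes are the flange's). Camera axes: x right, y down, z forward; pixel columns grow to the right and rows downward; lengths in mm; the calibration is good to about 2 mm. A picture is of the moment at which its call begins: read the wrist's pose just before it.
- bot.sign_off(): hands the job in; it is judged then, once.
Trained networks look in the newest picture that a camera, given by its name, has taken for a name from the list of things; names that differ only in an ending like _2 or _b are one class to them, and where a whole thing is asked for, a point or a joint stands for the part that bears it (a point fixed in the world has none). Each returns a list of dicts, best first, with "score" (0 to 1); they miss things now and then, are a little off and sometimes report something else, mostly with a low value. They report only what shows in the picture. A call takes as long as a camera call. They do not tell look-alikes from the thing itself.
- bot.masks_of(camera, name): "mask" (384x512 bool, what is visible of it) and "position" ([column, row] in pixels, amid what is visible of it).
The state is a dict: "t": time; "joint_positions": joint angles; "joint_vel": joint speeds; "effort": joint torques, N m; "ee_pos": TCP position; "tcp_rot": TCP orientation; "ft_force": force on the tool from outside, world axes, zero at the start; "moment": the same for the moment, N m; "width": finger opening in mm; "grip_force": force on a finger pad.
Only numpy, scipy, OpenCV 4.12 (cv2) and the standard library are available. Lean on these libraries where they do the work, as an engineer would, in place of code of your own. Each camera call takes 0.05 s, during which the arm holds its last target. There are 200 camera calls.

TASK

Build up the brass flask on the dark press bed, in this order: set the flask base in the middle of the bed with its long side along the bed's long side, stand the plaster cast in the middle of the base's raised step with its wider direction along the base's long side, lower the deep ring over the cast until it sits flat on the base, and finish with the lid, seated flat in the ring. The shallow ring is not needed: leave it where it stands.

Things in the scene. Friction and masses are not known exactly. Their poses are not given: they have to be found in the camera images.
- press_bed: fixed dark steel plate, 100 mm (x) by 140 mm (y), 10 mm thick; a flush brighter rectangle 64 x 92 mm marks its middle; a low end stop (60 x 7 mm, 7 mm above the plate) near each short edge, inner faces 60 mm from the middle. Origin: centre of the underside, on the table; z up; top at z = 10 mm.
- flask_base: loose brass-coloured metal block, 64 mm (x) by 76 mm (y), 20 mm high, 0.27 kg; a bolt ear of 7 mm radius on each short side (90 mm over the ears); on top a raised central step 49 x 60 mm, 4 mm high (24 mm in all). Origin: centre of the underside; z up. Grip it across its 64 mm width (along x) by the flat sides.
- cast: loose plaster dental cast: teeth on a trimmed flat base, 48 mm (x) by 53 mm (y), 27 mm high, 0.14 kg. Grip it low, by the trimmed base (the lowest 14 mm; the teeth above give no hold), across x. Origin: centre of the underside; z up. Its y is its wider direction; either way round is right.
- deep_ring: loose brass-coloured metal frame, open at top and bottom, 36 mm high, outside 64 mm (x) by 76 mm (y), inside 56 by 67 mm, bolt ears of 7 mm radius on the short sides, 0.13 kg. Origin: centre of the opening at the underside; z up. Fits over the base's step with 3.5 mm play each side, and clears the cast by 4 mm in x. Seated, its underside is 20 mm above the base's. Either way round.
- shallow_ring: loose brass-coloured frame of the same outline as the deep ring but only 16 mm high; not used, stays where it stood. Origin: centre of the opening at the underside; z up.
- flask_lid: loose brass-coloured metal lid, 0.18 kg, 37 mm high: plate 64 mm (x) by 76 mm (y), 10 mm thick, with ears; below it a plug 49 x 60 mm, 4 mm deep, that enters the ring with 3.5 mm play each side; on top a handle 16 mm wide (x), 44 mm long (y), 23 mm high: grip it across x. Origin: centre of the plug's underside; z up. Seated, its origin is 32 mm above the ring's. Either way round.
Mind the look-alikes: they are no part of the job. Leave any orange look-alike of the cast alone.

How it is judged:
By the outcome, as a careful person would: the job done as asked, in the order asked, and still so for the second after the job is handed in, with the robot touching nothing.
It also fails if it takes over 96 s, if anything falls off the work surface, if the arm or the gripper's body presses on something with over 40 N, if the wrist force passes 120 N, or if a joint passes its speed limit or range.

## Working session

There is one attempt and no reset: what is moved stays moved. The work goes in short steps, Python scripts to look and compute and a tool call to move; the robot and the scene stay as the last step left them, time stands still between calls to the robot, and variables do not carry over. Pictures are saved under pics/ and viewed, at most 14 in all, crops included, and the job is handed in when it is done.

Besides the shell and the picture viewer there is one more tool, called after "Request:" as name([rows], argument=value, ...), one row to a line, values as JSON. apply_moves: Moves the arm, as the interface text tells. Its arguments: {"type":"object","properties":{"steps":{"type":"array","items":{"type":"array","items":{"type":"number"}}},"newtons":{"type":"number"}},"required":["steps"]}

```bash
ls; mkdir -p pics; python3 - <<'E'
from rig import bot
import cv2,numpy as np
print(bot.get_obs())
ims=[]
for n in("scene","top"):
    c=bot.capture(n); print(n,{k:(np.round(v,4).tolist() if k=='cam_to_world' else v) for k,v in c.items() if k not in('frame','depth')})
    cv2.imwrite(f"pics/{n}0.png",cv2.resize(c['frame'][:,:,::-1],(768,576)))
E
```

```text
pics
{'t': 0.0, 'joint_positions': array([-9.02350608e-01,  2.55751011e-01,  1.07007520e-01, -4.89709866e-04,
       -1.42393222e+00, -2.84597645e-01]), 'joint_vel': array([ 0.00143155,  0.00029521,  0.00082818, -0.00206866, -0.0008843 ,
       -0.00097108]), 'effort': array([ 1.69906187e-03, -3.86634958e+01,  2.37938601e+01,  5.36542878e+00,
       -6.15712910e-03,  5.60463513e-05]), 'ee_pos': array([ 205.8413406 , -509.49767645,  238.39258332]), 'tcp_rot': array([-2.15824262e-04, -1.90712470e-01,  9.81645462e-01,  9.46095838e-04]), 'ft_force': array([ 0.55623435, -0.06370074,  0.82913755]), 'moment': array([ 0.00180332, -0.04558899, -0.00894067]), 'grip_force': 0.0, 'width': 85.37491622550877}
scene {'fx': 454.7046175703181, 'fy': 454.7046175703181, 'cx': 257.1141530267612, 'cy': 194.29255809713482, 'k1': -0.1476557080524553, 'cam_to_world': [[-0.8807, -0.3042, 0.363, 91.4002], [-0.4733, 0.5379, -0.6976, 750.7635], [0.017, -0.7862, -0.6177, 772.3232], [0.0, 0.0, 0.0, 1.0]]}
top {'fx': 436.2235480785988, 'fy': 436.2235480785988, 'cx': 255.35638397239606, 'cy': 199.6728389248051, 'k1': -0.1638662904448037, 'cam_to_world': [[0.0225, -0.995, 0.0974, 432.2434], [-0.9995, -0.0204, 0.0221, -57.0389], [-0.02, -0.0978, -0.995, 1157.1198], [0.0, 0.0, 0.0, 1.0]]}
```

View pics/scene0.png

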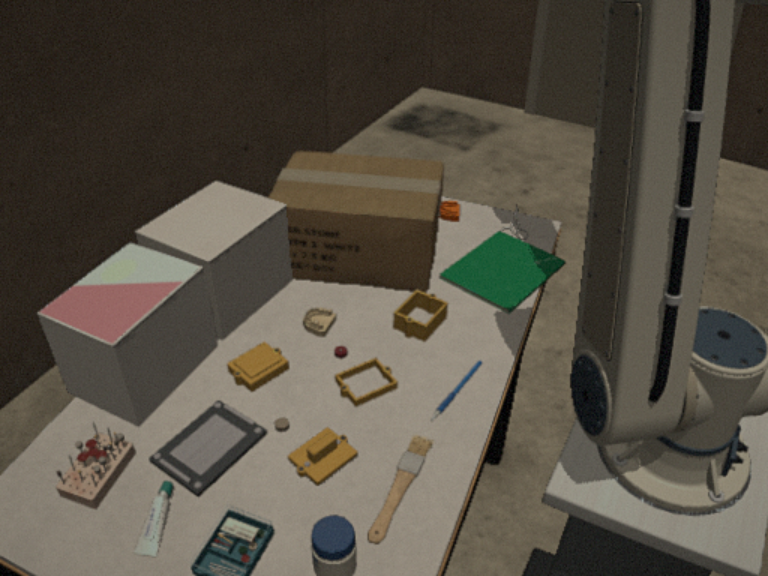

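View pics/top0.png

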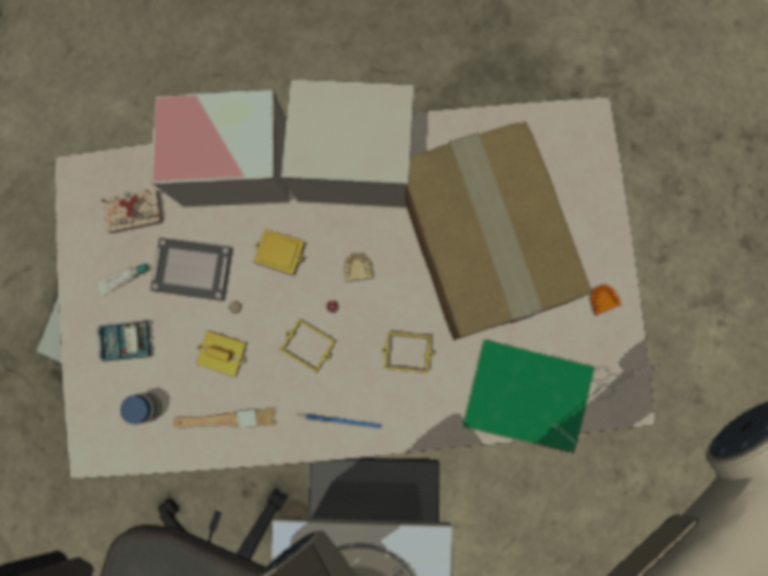

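The scene view shows the bed, base, cast, rings and lid all upright. In the top view (768 px scale) the bed is at (192,268), base (280,252), cast (358,267), shallow ring (310,345), deep ring (408,350), lid (221,353) and the orange decoy (605,300).

```bash
cat > h.py <<'E'
from rig import bot
import cv2,numpy as np
from scipy.spatial.transform import Rotation as R
def pose(o):
    q=o['tcp_rot']; T=np.eye(4); T[:3,:3]=R.from_quat([q[1],q[2],q[3],q[0]]).as_matrix(); T[:3,3]=o['ee_pos']; return T
def snap(n):
    o=bot.get_obs(); c=bot.capture(n)
    c['T']=pose(o)@c['tool_from_camera'] if n=='wrist' else c['cam_to_world']
    K=np.array([[c['fx'],0,c['cx']],[0,c['fy'],c['cy']],[0,0,1]]); v,u=np.mgrid[:384,:512]
    p=cv2.undistortPoints(np.stack([u,v],-1).reshape(-1,1,2).astype(float),K,np.array([c['k1'],0,0,0.])).reshape(384,512,2)
    c['ray']=np.dstack([p,np.ones((384,512))])
    c['W']=(c['ray']*c['depth'][...,None])@c['T'][:3,:3].T+c['T'][:3,3]
    return c
def on_plane(c,m,z):
    d=c['ray'][m]@c['T'][:3,:3].T; o=c['T'][:3,3]; return (o+d*((z-o[2])/d[:,2])[:,None])[:,:2]
def rect(P):
    "minAreaRect -> centre, (short,long), direction of long side (deg, world, in -90..90)"
    (x,y),(w,h),a=cv2.minAreaRect(P.astype(np.float32))
    if w>h: L=a
    else: L=a+90
    return np.round([x,y],1),np.round(sorted([w,h]),1),round((L+90)%180-90,1)
E
python3 - <<'E'
from h import *
c=snap("top")
g=c['W'][c['depth']>0]
for n in ["press_bed","flask_base","cast","deep_ring","shallow_ring","flask_lid"]:
    for d in bot.masks_of("top",n)[:3]:
        m=d['mask']&(c['depth']>0); W=c['W'][m]
        if len(W)<10: continue
        z=W[:,2]
        print(n,round(d['score'],2),np.round(np.array(d['position'])*1.5),m.sum(),'z',np.percentile(z,[5,50,95]).round(),rect(W[:,:2]),np.median(W,0).round())
E
```

```text
press_bed 0.93 [188. 266.] 1803 z [ 4.  8. 14.] (array([596.7, 322.4]), array([102.7, 145.7]), 83.0) [595. 319.   8.]
press_bed 0.5 [219. 346.] 756 z [ 0. 12. 35.] (array([441.4, 257.5]), array([69. , 92.4]), 76.1) [442. 252.  12.]
flask_base 0.88 [278. 255.] 626 z [16. 21. 26.] (array([625.5, 155.8]), array([60.2, 82.1]), 69.4) [625. 156.  21.]
cast 0.9 [606. 298.] 324 z [ 8. 15. 25.] (array([ 555.8, -422.4]), array([50.9, 54.7]), -59.7) [ 554. -421.   15.]
cast 0.78 [356. 272.] 304 z [ 9. 14. 24.] (array([603.4,  16.4]), array([48.2, 50.5]), -78.1) [600.  16.  14.]
deep_ring 0.58 [429. 353.] 225 z [-3. 33. 37.] (array([452.9, -74.4]), array([65.2, 87.8]), 81.9) [449. -85.  33.]
shallow_ring 0.73 [323. 353.] 60 z [ 6. 14. 18.] (array([461.4,  98.9]), array([32.6, 84.4]), 72.6) [456.  99.  14.]
flask_lid 0.8 [216. 351.] 726 z [ 6. 12. 35.] (array([441.4, 254.9]), array([69.7, 86.3]), 68.2) [441. 252.  12.]
flask_lid 0.51 [357. 268.] 324 z [ 3. 14. 24.] (array([606.9,  15.2]), array([50.8, 53.8]), 3.5) [602.  16.  14.]
```

```bash
cat >> h.py <<'E'
def plan(xyz,yaw,T=None):
    "total shift in current tool axes (m), turn about tool z (deg) to bring tool y to world angle yaw"
    T=pose(bot.get_obs()) if T is None else T
    d=T[:3,:3].T@(np.array(xyz)-T[:3,3])/1000
    y=np.degrees(np.arctan2(T[1,1],T[0,1])); t=(yaw-y+90)%180-90
    tilt=R.from_matrix(T[:3,:3].T@R.from_rotvec([0,0,np.radians(t)]).as_matrix()@T[:3,:3])
    zz=T[:3,:3].T@np.array([0,0,-1.])
    print('tcp',T[:3,3].round(1),'yaw_y',round(y,2),'| shift',d.round(4),'turn z',round(-t,2),'tilt xy deg',np.degrees(np.cross([0,0,1],zz))[:2].round(2))
E
python3 - <<'E'
from h import *
c=bot.capture("wrist");print(np.round(c['tool_from_camera'],3).tolist(),c['fx'],c['k1'])
c=snap("top");W=c['W'][c['depth']>0]
W=W[(W[:,0]>250)&(W[:,0]<1000)&(abs(W[:,1])<650)]
H=np.zeros((15,24))
for x,y,z in W: H[int((x-250)//50),int((y+600)//50)%24]=max(z,H[int((x-250)//50),int((y+600)//50)%24])
print('cols y from -600 step 50');
for i in range(14,-1,-1): print(250+50*i,H[i].astype(int))
plan((610,160,300),160); plan((350,-150,300),160)
E
```

```text
[[0.0, -0.956, -0.295, 74.768], [1.0, -0.0, 0.001, -0.879], [-0.001, -0.295, 0.956, -135.015], [0.0, 0.0, 0.0, 1.0]] 293.29793730775145 -0.060789866821305216
cols y from -600 step 50
950 [0 0 0 0 0 0 0 0 0 0 0 0 0 0 0 0 0 0 0 0 0 0 0 0]
900 [0 0 0 5 4 4 4 2 1 0 0 0 0 0 0 0 0 0 0 0 0 0 0 0]
850 [  0   0   2   3   4   5   5   4   6   5 168 168 170 168 169 168 167 167
 167 161   0   0   0   0]
800 [  4   0   5   5   6   6 160 161 160   2 167 168 168 168 168 169 168 169
 168   0   3   4   3   1]
750 [  2   0   3   4   4   4 162 163 166 166 168 168 168 168 169 169 168 168
 169   0   3   4   3   6]
700 [  1   0   4   5   4 160 163 164 166 165 168 167 169 169 167 168 168 168
 168  47  51  50   5   4]
650 [  0   0   4   5   4 161 163 165 166 163 165   3   5   5  21  27   2   4
   4  46  54  49   3   5]
600 [  0   0   6   5   4 163 164 167 166 164 162  26  29   4  31  29  18  19
  14  18  15   4   5   5]
550 [  0   0  17  30 161 164 165 166 164 164   4  24  24   4  24  23   4  17
  14  19  23  18   5   5]
500 [  0   0  17  25 159 164 166 167 165 163   5   4   8  13  20   4  13  13
  13  10   5   5   5   4]
450 [  0   3   5   4   5  11  13 163 165 160  38  38   4  19  19   6  16  37
   4  25  29  27   6   3]
400 [  0   8   9 577  13  14  14  13  10  36  36  40   4  21  18   4  38  39
   3  29  30  29   3   2]
350 [  0   4   4 578 637 624  13  12  11   3   4   6   5   5   7   4   5   4
   3  78  76   4   3   1]
300 [  0   2   4   5 643 644  13  14  11   5   4  10  10  13  11  10  13  10
  10  78  75   3   3   1]
250 [  0   0   0   0 650 656 654 619   1   3   6   4   6   3   3   5   3   3
   4   4   4   6   4   0]
tcp [ 206.  -509.9  239.3] yaw_y 111.99 | shift [-0.6255  0.4699 -0.0607] turn z -48.01 tilt xy deg [-0.  0.]
tcp [ 206.  -509.9  239.3] yaw_y 111.99 | shift [-0.2683  0.2798 -0.0607] turn z -48.01 tilt xy deg [-0.  0.]
```

Request:
apply_moves([
  [-0.02, 0.015, -0.03, 0, 0, 0, 0],
  [-0.04, 0.03, -0.01, 0, 0, 0, 0],
  [-0.045, 0.034, 0, 0, 0, 0, 0],
  [-0.045, 0.034, 0, 0, 0, 0, 0],
  [-0.045, 0.034, 0, 0, 0, 0, 0],
  [-0.045, 0.034, 0, 0, 0, 0, 0],
  [-0.045, 0.034, 0, 0, 0, 0, 0],
  [-0.045, 0.034, 0, 0, 0, 0, 0],
  [-0.045, 0.034, 0, 0, 0, 0, 0],
  [-0.045, 0.034, 0, 0, 0, 0, 0],
], newtons=40)

```text
t: 1.8
ee_pos: [477.4, -57.0, 279.6]
tcp_rot: [0.0, -0.191, 0.982, -0.0]
ft_force: [1.8, -1.5, 0.2]
width: 85.6
grip_force: 0.0
```

Request:
apply_moves([
  [-0.045, 0.034, 0, 0, 0, 0, 0],
  [-0.045, 0.034, 0, 0, 0, 0, 0],
  [-0.045, 0.034, 0, 0, 0, 0, 0],
  [-0.045, 0.034, 0, 0, 0, 0, 0],
  [0, 0, 0.01, 0, 0, -9.6, 0],
  [0, 0, 0.01, 0, 0, -9.6, 0],
  [0, 0, 0.01, 0, 0, -9.6, 0],
  [0, 0, 0.01, 0, 0, -9.6, 0],
  [0, 0, 0.01, 0, 0, -9.6, 0],
  [0, 0, 0, 0, 0, 0, 0],
])

```text
t: 3.05
ee_pos: [592.3, 134.6, 228.5]
tcp_rot: [-0.001, -0.573, 0.82, 0.0]
ft_force: [-0.8, 0.4, -0.3]
width: 85.4
grip_force: 0.0
```

```bash
cat >> h.py <<'E'
def look(name,png=None,names=(),zb=None):
    c=snap(name)
    if png: cv2.imwrite(f"pics/{png}.png",cv2.resize(c['frame'][:,:,::-1],(768,576)))
    for n in names:
        for d in bot.masks_of(name,n)[:3]:
            m=d['mask']&(c['depth']>0); W=c['W'][m]
            if len(W)<30: continue
            z=W[:,2]; print(n,round(d['score'],2),np.round(np.array(d['position'])*1.5),m.sum(),'z',np.percentile(z,[2,25,50,75,98]).round(1),rect(W[:,:2]),end=' ')
            s=W[abs(z-np.percentile(z,95))<5]; print('top',rect(s[:,:2]) if len(s)>9 else '')
    return c
E
python3 - <<'E'
from h import *
o=bot.get_obs();print(o['t'],o['joint_positions'].round(2)); plan((612,160,220),160)
look("wrist","w1",["press_bed","flask_base","cast"])
E
```

```text
3.05 [ 0.48  0.37  0.25 -0.   -1.45 -0.83]
tcp [592.3 134.6 228.5] yaw_y 159.91 | shift [-0.0307 -0.0098  0.0084] turn z -0.09 tilt xy deg [ 0.08 -0.07]
press_bed 0.67 [451. 425.] 6166 z [ 5.8 10.4 10.9 11.6 17.9] (array([589.3, 267.3]), array([103.8, 278.1]), 83.8) top (array([595.4, 320.8]), array([ 97.7, 137.3]), 83.6)
flask_base 0.7 [357. 286.] 3304 z [ 4.9 20.5 23.7 24.7 25.9] (array([630.3, 159.9]), array([69.8, 92.7]), 74.5) top (array([627.7, 159.3]), array([63. , 87.8]), 73.4)
cast 0.73 [321. 110.] 1808 z [13.3 14.7 15.9 22.6 26.5] (array([604.3,  19.4]), array([48.5, 52.9]), -81.1) top (array([606.2,  19.3]), array([40.1, 46.6]), -82.0)
```

View pics/w1.png

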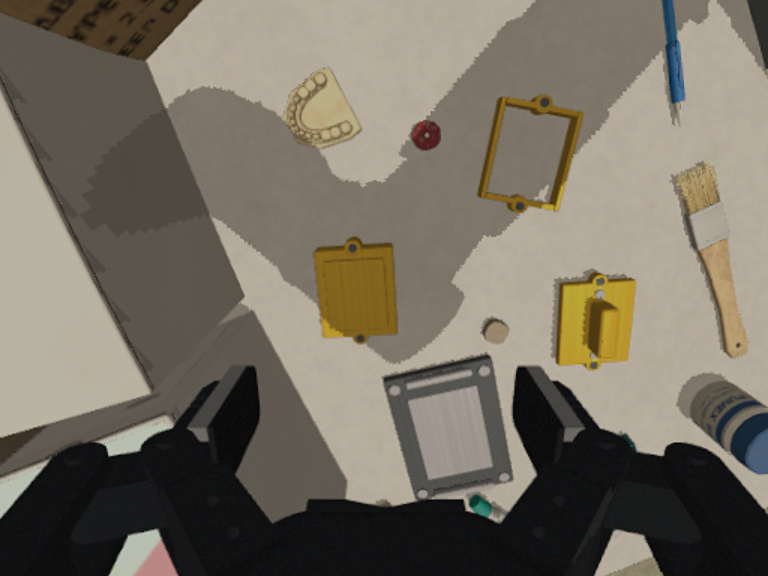

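```bash
cat >> h.py <<'E'
def band(c,z0,z1,cen,r):
    "points of the height band within r of cen"
    W=c['W'][c['depth']>0]; s=(W[:,2]>z0)&(W[:,2]<z1)&(np.hypot(W[:,0]-cen[0],W[:,1]-cen[1])<r)
    return W[s]
E
python3 - <<'E'
from h import *
c=look("wrist")
P=band(c,22.5,28,(628,158),60);print('step',rect(P[:,:2]),P[:,:2].mean(0).round(1),len(P))
P=band(c,17.5,22.5,(628,158),60);print('all',rect(P[:,:2]),P[:,:2].mean(0).round(1))
P=band(c,8,13,(597,321),90);print('bed',rect(P[:,:2]),P[:,:2].mean(0).round(1))
P=band(c,14,20,(597,321),90);print('stops',rect(P[:,:2]),P[:,:2].mean(0).round(1),len(P))
P=band(c,40,400,(690,200),150);print('box front',np.percentile(P[:,0],[0,1,5]), len(P))
P=band(c,-9,5,(628,158),150);print('table',np.median(P[:,2]))
E
```

```text
step (array([628.5, 164.7]), array([53.5, 75.1]), 78.1) [627.1 158.1] 1869
all (array([627.7, 159. ]), array([64.2, 89.5]), 73.4) [625.6 155.2]
bed (array([596. , 330.2]), array([100.9, 157. ]), 83.5) [594.3 318.2]
stops (array([594.9, 332.7]), array([ 85.8, 155.7]), 83.2) [594.7 325.3] 514
box front [545.97364208 552.71580098 561.57434301] 48988
table 0.5212414909779568
```

The wrist view shows base (357,290), bed (450,430), cast (322,108), lid (597,322) and shallow ring (530,155); the measured sizes agree with the given ones. I'll approach the base.

```bash
python3 - <<'E'
from h import *
plan((628,159.2,120),163.4)
E
```

```text
tcp [592.9 134.8 229.9] yaw_y 159.89 | shift [-0.0349 -0.0244  0.1099] turn z -3.51 tilt xy deg [-0.04  0.04]
```

Request:
apply_moves([
  [-0.0058, -0.0041, 0.018, 0, 0, 0, 0],
  [-0.0058, -0.0041, 0.018, 0, 0, 0, 0],
  [-0.0058, -0.0041, 0.018, 0, 0, 0, 0],
  [-0.0058, -0.0041, 0.018, 0, 0, 0, 0],
  [-0.0058, -0.0041, 0.018, 0, 0, 0, 0],
  [-0.0058, -0.0041, 0.018, 0, 0, 0, 0],
  [0, 0, 0.002, 0, 0, -3.5, 0],
  [0, 0, 0, 0, 0, 0, 0],
  [0, 0, 0, 0, 0, 0, 0],
  [0, 0, 0, 0, 0, 0, 0],
])

```text
t: 4.55
ee_pos: [627.9, 159.1, 119.7]
tcp_rot: [0.0, -0.598, 0.802, -0.0]
ft_force: [-0.5, 0.0, 1.6]
width: 85.4
grip_force: 0.0
```

```bash
python3 - <<'E'
from h import *
c=look("wrist",None,["flask_base"])
for a,b in((22.5,27),(17.5,22.5)):
    P=band(c,a,b,(628,159),56);print(rect(P[:,:2]),len(P))
plan((628,159.2,9),163.4)
E
```

```text
flask_base 0.74 [388. 282.] 6935 z [12.2 20.6 23.8 24.6 25.7] (array([629.1, 164.2]), array([ 69.6, 100.7]), 72.9) top (array([627.3, 158.5]), array([62.8, 88.7]), 73.3)
(array([627.4, 158.6]), array([49.1, 59.5]), 73.6) 4036
(array([627.5, 158.8]), array([64.2, 89.4]), 73.3) 2693
tcp [627.8 159.1 119.6] yaw_y 163.47 | shift [-1.000e-04 -1.000e-04  1.106e-01] turn z 0.07 tilt xy deg [-0.03  0.03]
```

Request:
apply_moves([
  [0, 0, 0.025, 0, 0, 0, 0],
  [0, 0, 0.025, 0, 0, 0, 0],
  [0, 0, 0.025, 0, 0, 0, 0],
  [0, 0, 0.015, 0, 0, 0, 0],
  [0, 0, 0.01, 0, 0, 0, 0],
  [0, 0, 0.0105, 0, 0, 0, 0],
  [0, 0, 0, 0, 0, 0, 1],
  [0, 0, 0, 0, 0, 0, 1],
  [0, 0, 0, 0, 0, 0, 1],
  [0, 0, 0, 0, 0, 0, 1],
], newtons=60)

```text
t: 5.9
ee_pos: [628.0, 159.3, 9.4]
tcp_rot: [0.001, -0.598, 0.801, -0.0]
ft_force: [-0.4, 0.2, 1.8]
width: 62.2
grip_force: 69.0
```

```bash
python3 - <<'E'
from h import *
o=bot.get_obs();print(o['width'],o['grip_force'],o['ft_force'])
plan((595.4,320.8,110),173.6)
c=look("wrist","w2")
E
```

```text
62.23827950459254 69.0419340133667 [-0.43648131  0.23686943  1.76528716]
tcp [628.  159.3   9.4] yaw_y 163.5 | shift [-0.1457  0.0771 -0.1006] turn z -10.1 tilt xy deg [-0.04  0.04]
```

Request:
apply_moves([
  [0, 0, -0.02, 0, 0, 0, 1],
  [0, 0, -0.03, 0, 0, 0, 1],
  [0, 0, -0.03, 0, 0, 0, 1],
  [-0.029, 0.015, -0.01, 0, 0, 0, 1],
  [-0.029, 0.015, 0, 0, 0, 0, 1],
  [-0.029, 0.015, 0, 0, 0, 0, 1],
  [-0.029, 0.016, 0, 0, 0, 0, 1],
  [-0.029, 0.016, 0, 0, 0, 0, 1],
  [0, 0, 0, 0, 0, -10, 1],
  [0, 0, 0, 0, 0, 0, 1],
])

```text
t: 7.2
ee_pos: [594.5, 320.0, 97.8]
tcp_rot: [-0.001, -0.665, 0.746, 0.0]
ft_force: [-0.4, -0.4, -3.5]
width: 62.3
grip_force: 68.6
```

```bash
python3 - <<'E'
from h import *
o=bot.get_obs();print(o['width'],o['grip_force'],o['ft_force'])
plan((595.4,320.8,21),173.6)
c=look("wrist","w2")
P=band(c,4,14,(595,321),100);print('bed',rect(P[:,:2]),len(P))
P=band(c,85,130,o['ee_pos'][:2],60);print('base',rect(P[:,:2]),np.percentile(P[:,2],[1,50,99]))
E
```

```text
62.33387139633247 68.56508731842041 [-0.38240737 -0.4297876  -3.52465823]
tcp [594.5 320.   97.8] yaw_y 173.44 | shift [-0.001  -0.001   0.0768] turn z -0.16 tilt xy deg [ 0.09 -0.06]
bed (array([585., 269.]), array([ 70.8, 108.9]), -7.1) 7750
base (array([593.7, 319. ]), array([87.4, 87.7]), -82.7) [ 94.82005769 112.39231403 127.8739141 ]
```

View pics/w2.png

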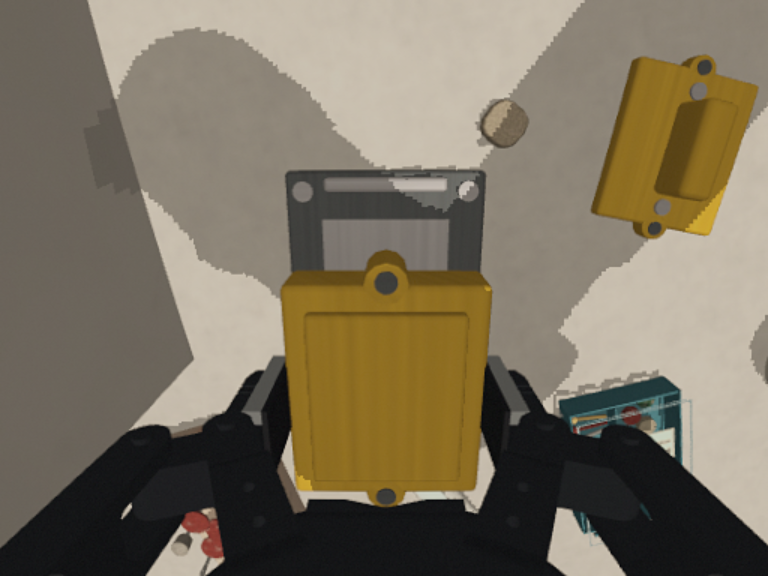

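The wrist view shows the base square in the jaws (centre ~(386,400)) above the bed, whose near edge runs (287,172)–(485,172). I'll pin the bed's centre from that edge.

```bash
python3 - <<'E'
from h import *
c=snap("wrist"); g=c['frame'].mean(2)
ok=(c['depth']>0)&(abs(c['W'][...,2]-10)<12)
m=np.zeros(g.shape,bool); m[112:178,185:330]=True
for d in bot.masks_of("wrist","press_bed")[:2]:
    mm=d['mask']&ok&m; P=on_plane(c,mm,10.); 
    print(d['score'],mm.sum(),rect(P))
    a=np.radians(83.6); L=np.array([np.cos(a),np.sin(a)]);S=np.array([L[1],-L[0]])
    l=P@L;s=P@S; near=np.percentile(l,0.5); print('width',np.percentile(s,99.5)-np.percentile(s,.5)); 
    ctr=L*(near+70)+S*(np.percentile(s,.5)+np.percentile(s,99.5))/2; print('centre',ctr)
E
```

```text
0.79 8043 (array([590. , 276.2]), array([48.8, 98.9]), -6.7)
width 97.64665536851356
centre [595.22397312 321.98703213]
```

Request:
apply_moves([
  [-0.0019, -0.0007, 0.02, 0, 0, 0, 1],
  [0, 0, 0.02, 0, 0, 0, 1],
  [0, 0, 0.015, 0, 0, 0, 1],
  [0, 0, 0.01, 0, 0, 0, 1],
  [0, 0, 0.006, 0, 0, 0, 1],
  [0, 0, 0.004, 0, 0, 0, 1],
  [0, 0, 0.003, 0, 0, 0, 1],
  [0, 0, 0, 0, 0, 0, 1],
  [0, 0, 0, 0, 0, 0, 1],
  [0, 0, 0, 0, 0, 0, 1],
])

```text
t: 8.6
ee_pos: [596.2, 321.8, 21.1]
tcp_rot: [0.0, -0.666, 0.746, -0.0]
ft_force: [-0.1, 0.1, -3.5]
width: 62.2
grip_force: 68.6
```

Request:
apply_moves([
  [0, 0.0007, 0.0005, 0, 0, 0, 1],
  [0, 0, 0.0008, 0, 0, 0, 1],
  [0, 0, 0.0008, 0, 0, 0, 1],
  [0, 0, 0, 0, 0, 0, 1],
  [0, 0, 0, 0, 0, 0, 0.3],
  [0, 0, 0, 0, 0, 0, 0],
  [0, 0, 0, 0, 0, 0, 0],
  [0, 0, 0, 0, 0, 0, 0],
  [0, 0, -0.03, 0, 0, 0, 0],
  [0, 0, -0.05, 0, 0, 0, 0],
])

```text
t: 9.85
ee_pos: [594.2, 321.0, 97.3]
tcp_rot: [-0.002, -0.666, 0.746, 0.0]
ft_force: [1.3, 1.1, 2.0]
width: 85.2
grip_force: 0.0
```

Request:
apply_moves([
  [0.01, 0, -0.05, 0, 0, 0, 0],
  [0.02, 0, -0.02, 0, 0, 0, 0],
  [0.02, 0, 0, 0, 0, 0, 0],
  [0, 0, 0, 0, 0, 0, 0],
  [0, 0, 0, 0, 0, 0, 0],
  [0, 0, 0, 0, 0, 0, 0],
  [0, 0, 0, 0, 0, 0, 0],
  [0, 0, 0, 0, 0, 0, 0],
  [0, 0, 0, 0, 0, 0, 0],
  [0, 0, 0, 0, 0, 0, 0],
])

```text
t: 11.1
ee_pos: [589.7, 272.2, 168.7]
tcp_rot: [0.0, -0.666, 0.746, -0.0]
ft_force: [0.0, 0.7, 0.1]
width: 85.4
grip_force: 0.0
```

```bash
python3 - <<'E'
from h import *
o=bot.get_obs();print(o['t'],o['ee_pos'])
c=look("wrist","w3",["press_bed"])
for a,b,r in((32,37,56),(27.5,32,56),(8,13,90)):
    P=band(c,a,b,(595,321),r);print(rect(P[:,:2]),len(P))
plan((604.5,19.5,120),8)
E
```

```text
11.1 [589.6694921  272.18745396 168.72598801]
press_bed 0.73 [400. 282.] 6465 z [ 7.7 10.2 10.8 11.6 18. ] (array([595.5, 324.5]), array([104.9, 146.2]), 83.9) top (array([596.3, 320.3]), array([ 93.4, 136.7]), 83.0)
(array([596.3, 321.4]), array([59. , 80.1]), 79.6) 2709
(array([596.3, 321.1]), array([64.1, 88.7]), 83.4) 1693
(array([596.5, 330.3]), array([100.4, 157. ]), 83.6) 5464
tcp [589.6 272.1 168.7] yaw_y 173.49 | shift [ 0.2493 -0.0434  0.0487] turn z -14.51 tilt xy deg [-0.  0.]
```

View pics/w3.png

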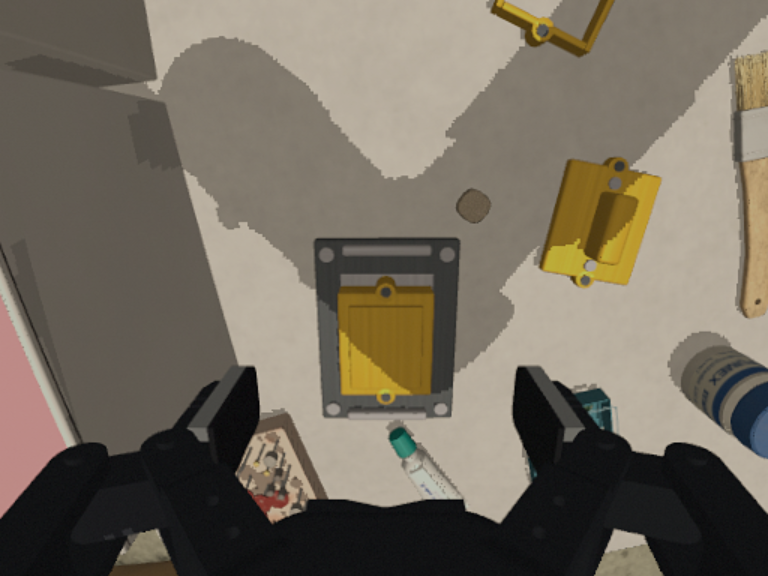

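Base sits centred and parallel on the bed: its top spans 338–435 and the bed 319–456 at mid row. Now a look at the cast.

Request:
apply_moves([
  [0.02, -0.004, 0, 0, 0, 0, 0],
  [0.04, -0.007, 0, 0, 0, 0, 0],
  [0.04, -0.007, 0, 0, 0, 0, 0],
  [0.04, -0.007, 0, 0, 0, 0, 0],
  [0.04, -0.007, 0, 0, 0, 0, 0],
  [0.04, -0.007, 0, 0, 0, 0, 0],
  [0.03, -0.005, 0, 0, 0, 0, 0],
  [0, 0, 0, 0, 0, -7, 0],
  [0, 0, 0, 0, 0, -7, 0],
  [0, 0, 0, 0, 0, 0, 0],
])

```text
t: 12.45
ee_pos: [604.8, 17.8, 168.8]
tcp_rot: [-0.0, 0.751, -0.66, 0.0]
ft_force: [-0.3, -0.2, -0.1]
width: 85.1
grip_force: 0.0
```

```bash
python3 - <<'E'
from h import *
c=look("wrist","w4",["cast"])
P=band(c,60,160,(604,-60),120); print('box y edge near',[ (x,np.percentile(P[abs(P[:,0]-x)<12][:,1],[95,99]).round()) for x in (560,600,640)])
for a,b in((4,14),(3,30),(11,17)):
    P=band(c,a,b,(604.5,19.5),45); print(a,b,rect(P[:,:2]),len(P))
    for t in range(-100,-69,3):
        r=np.radians(t);u=P[:,:2]@[np.cos(r),np.sin(r)];v=P[:,:2]@[-np.sin(r),np.cos(r)]
        if a==3: print(t,np.ptp(np.percentile(u,[.3,99.7])).round(1),np.ptp(np.percentile(v,[.3,99.7])).round(1))
plan((604.5,19.5,120),8)
E
```

```text
cast 0.85 [389. 266.] 2127 z [ 1.2 14.8 15.7 22.1 26.7] (array([603.9,  20.8]), array([49.7, 57.3]), -81.2) top (array([606.6,  19. ]), array([38.7, 46. ]), -81.5)
box y edge near [(560, array([-113., -112.])), (600, array([-98., -98.])), (640, array([-83., -82.]))]
4 14 (array([605.5,  17.3]), array([47.6, 50. ]), -81.3) 141
3 30 (array([607.7,  16.7]), array([51.7, 57. ]), -81.3) 2077
-100 53.2 53.1
-97 52.6 52.3
-94 52.1 51.3
-91 51.9 50.3
-88 51.5 49.2
-85 51.3 48.2
-82 50.9 47.3
-79 51.4 48.0
-76 51.2 49.0
-73 51.2 50.1
-70 51.9 51.2
11 17 (array([605.2,  18.4]), array([47.6, 52.5]), -81.9) 1129
tcp [604.9  18.3 168.8] yaw_y -172.67 | shift [-0.0012  0.0002  0.0488] turn z -0.67 tilt xy deg [-0. -0.]
```

View pics/w4.png

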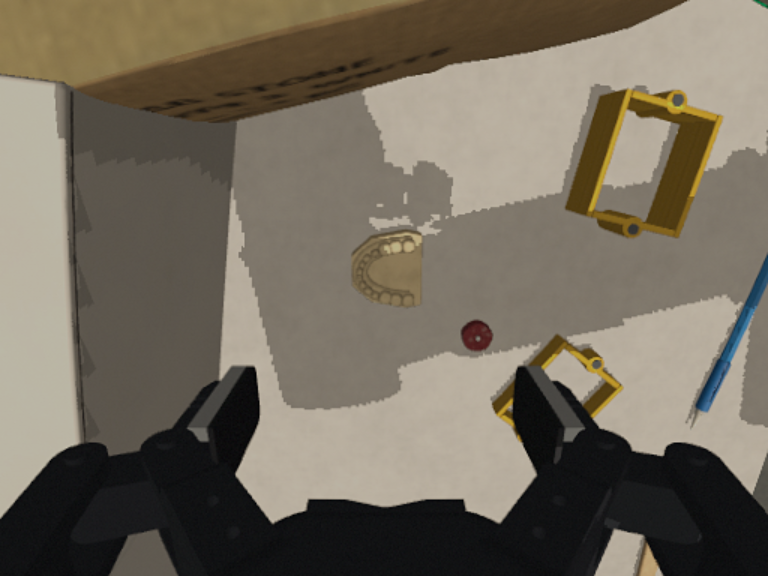

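The cast is at (389,268), upright, with its heel toward the right, and the brown box ~115 mm away in y. The deep ring is at (645,163) and the shallow ring at (557,390).

```bash
python3 - <<'E'
from h import *
o=bot.get_obs();c=snap("wrist");T=np.linalg.inv(pose(o))
P=c['W'][c['depth']>0]@T[:3,:3].T+T[:3,3]
P=P[(abs(P[:,1])>38)&(abs(P[:,1])<75)&(P[:,2]<40)&(abs(P[:,0])<20)]
print('finger z max',np.percentile(P[:,2],[50,90,95,99,100]).round(1),len(P))
plan((605,18.9,9),-171.9)
E
```

```text
finger z max [-60.1 -27.9 -19.1 -10.   -4.7] 22710
tcp [604.9  18.5 168.8] yaw_y -172.64 | shift [-4.000e-04 -1.000e-04  1.598e-01] turn z -0.74 tilt xy deg [-0.01 -0.  ]
```

Request:
apply_moves([
  [-0.0004, 0, 0.03, 0, 0, -0.7, 0],
  [0, 0, 0.03, 0, 0, 0, 0],
  [0, 0, 0.03, 0, 0, 0, 0],
  [0, 0, 0.03, 0, 0, 0, 0],
  [0, 0, 0.02, 0, 0, 0, 0],
  [0, 0, 0.012, 0, 0, 0, 0],
  [0, 0, 0.01, 0, 0, 0, 0],
  [0, 0, 0, 0, 0, 0, 0.2],
  [0, 0, 0, 0, 0, 0, 1],
  [0, 0, 0, 0, 0, 0, 1],
], newtons=35)

```text
t: 13.85
ee_pos: [605.6, 19.3, 7.8]
tcp_rot: [-0.001, 0.756, -0.655, 0.001]
ft_force: [-1.5, -0.7, 3.5]
width: 46.4
grip_force: 37.1
```

Request:
apply_moves([
  [0, 0, 0, 0, 0, 0, 1],
  [0, 0, 0, 0, 0, 0, 1],
  [0, 0, 0, 0, 0, 0, 1],
  [0, 0, 0, 0, 0, 0, 1],
  [0, 0, -0.01, 0, 0, 0, 1],
  [0, 0, -0.02, 0, 0, 0, 1],
  [0, 0, -0.03, 0, 0, 0, 1],
  [0, 0, -0.03, 0, 0, 0, 1],
  [0, 0, 0, 0, 0, 0, 1],
  [0, 0, 0, 0, 0, 0, 1],
])

```text
t: 15.1
ee_pos: [604.3, 19.2, 96.0]
tcp_rot: [0.0, 0.756, -0.655, -0.001]
ft_force: [-0.5, -0.1, -1.9]
width: 46.5
grip_force: 36.5
```

```bash
python3 - <<'E'
from h import *
o=bot.get_obs();print(o['width'],o['grip_force'],o['ft_force'])
c=look("wrist","w5",["cast"])
plan((596.3,321.2,97),173.4)
E
```

```text
46.47553657865238 36.47888553910889 [-0.49927088 -0.13360219 -1.90104871]
cast 0.95 [394. 381.] 8806 z [ 91.4 103.  104.  110.7 114.6] (array([598.4,  62.4]), array([ 82.7, 141.7]), -80.0) top (array([606.5,  18.7]), array([39.3, 46.4]), -81.2)
tcp [604.   19.   95.4] yaw_y -171.82 | shift [-0.3002 -0.0353 -0.0017] turn z 14.78 tilt xy deg [0.15 0.  ]
```

View pics/w5.png

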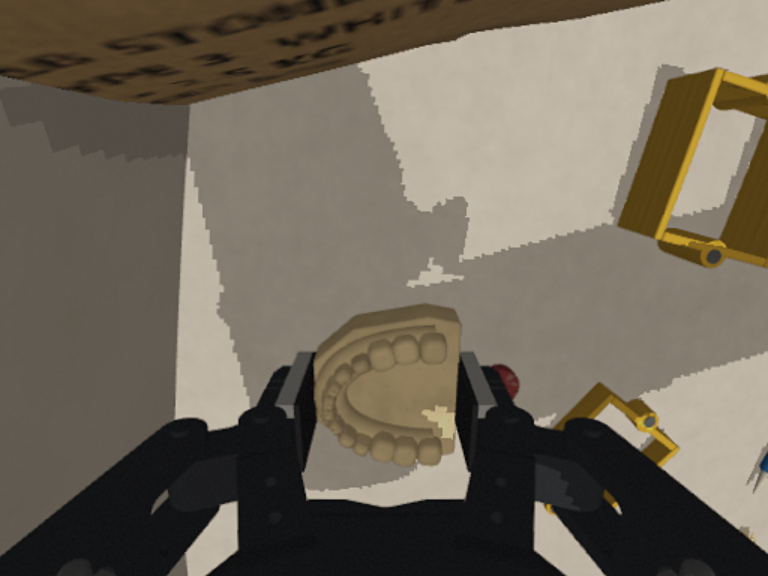

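```bash
python3 - <<'E'
from h import *
o=bot.get_obs();c=snap("wrist");d=bot.masks_of("wrist","cast")[0]
T=np.linalg.inv(pose(o)); P=c['W'][d['mask']&(c['depth']>0)]@T[:3,:3].T+T[:3,3]
P=P[(P[:,2]>-12)&(P[:,2]<-5)&(abs(P[:,1])<30)&(abs(P[:,0])<40)]
print('tool x ext',np.percentile(P[:,0],[.2,1,99,99.8]),'y',np.percentile(P[:,1],[.5,99.5]),'z',np.median(P[:,2]))
E
```

```text
Traceback (most recent call last):
IndexError: list index out of range
```

```bash
python3 - <<'E'
from h import *
o=bot.get_obs();c=snap("wrist")
T=np.linalg.inv(pose(o)); P=c['W'][c['depth']>0]@T[:3,:3].T+T[:3,3]
P=P[(P[:,2]>-12)&(P[:,2]<-3)&(abs(P[:,1])<22)&(abs(P[:,0])<40)]
print('tool x ext',np.percentile(P[:,0],[.2,1,99,99.8]),'y',np.percentile(P[:,1],[.5,99.5]),'z',np.median(P[:,2]))
E
```

```text
tool x ext [-23.20124763 -19.6229399   26.45998246  26.99880254] y [-21.54312494  21.87987723] z -7.395505164298967
```

Request:
apply_moves([
  [-0.02, -0.0023, 0, 0, 0, 0, 1],
  [-0.04, -0.0047, 0, 0, 0, 0, 1],
  [-0.04, -0.0047, 0, 0, 0, 0, 1],
  [-0.04, -0.0047, 0, 0, 0, 0, 1],
  [-0.04, -0.0047, 0, 0, 0, 0, 1],
  [-0.04, -0.0047, 0, 0, 0, 0, 1],
  [-0.04, -0.0047, 0, 0, 0, 0, 1],
  [-0.04, -0.0047, 0, 0, 0, 0, 1],
  [0, 0, 0, 0, 0, 7.4, 1],
  [0, 0, 0, 0, 0, 7.4, 1],
])

```text
t: 16.6
ee_pos: [596.2, 322.8, 96.0]
tcp_rot: [-0.0, -0.664, 0.748, 0.0]
ft_force: [0.0, 0.1, -1.4]
width: 46.8
grip_force: 36.5
```

Request:
apply_moves([
  [0, 0, 0.01, 0, 0, 0, 1],
  [0, 0, 0.015, 0, 0, 0, 1],
  [0, 0, 0.01, 0, 0, 0, 1],
  [0, 0, 0.005, 0, 0, 0, 1],
  [0, 0, 0, 0, 0, 0, 1],
  [0, 0, 0, 0, 0, 0, 1],
  [0, 0, 0, 0, 0, 0, 1],
  [0, 0, 0, 0, 0, 0, 1],
  [0, 0, 0, 0, 0, 0, 1],
  [0, 0, 0, 0, 0, 0, 1],
])

```text
t: 17.85
ee_pos: [597.1, 321.1, 56.7]
tcp_rot: [0.0, -0.665, 0.747, -0.0]
ft_force: [-0.2, -0.0, -1.9]
width: 46.7
grip_force: 36.5
```

```bash
python3 - <<'E'
from h import *
plan((596.3,321.2,41),173.4)
E
```

```text
tcp [597.1 321.1  56.7] yaw_y 173.39 | shift [-0.      0.0008  0.0157] turn z -0.01 tilt xy deg [-0.  0.]
```

Request:
apply_moves([
  [0, 0.0008, 0.004, 0, 0, 0, 1],
  [0, 0, 0.004, 0, 0, 0, 1],
  [0, 0, 0.003, 0, 0, 0, 1],
  [0, 0, 0.002, 0, 0, 0, 1],
  [0, 0, 0.001, 0, 0, 0, 1],
  [0, 0, 0.001, 0, 0, 0, 1],
  [0, 0, 0, 0, 0, 0, 1],
  [0, 0, 0, 0, 0, 0, 1],
  [0, 0, 0, 0, 0, 0, 1],
  [0, 0, 0, 0, 0, 0, 1],
])

```text
t: 19.1
ee_pos: [596.3, 321.3, 41.8]
tcp_rot: [0.0, -0.665, 0.747, -0.0]
ft_force: [0.4, 0.9, -0.5]
width: 46.5
grip_force: 36.6
```

Request:
apply_moves([
  [0, 0, 0.0005, 0, 0, 0, 1],
  [0, 0, 0.0003, 0, 0, 0, 1],
  [0, 0, 0, 0, 0, 0, 1],
  [0, 0, 0, 0, 0, 0, 0.4],
  [0, 0, 0, 0, 0, 0, 0.2],
  [0, 0, 0, 0, 0, 0, 0],
  [0, 0, 0, 0, 0, 0, 0],
  [0, 0, 0, 0, 0, 0, 0],
  [0, 0, -0.02, 0, 0, 0, 0],
  [0, 0, -0.04, 0, 0, 0, 0],
])

```text
t: 20.35
ee_pos: [595.1, 320.4, 99.4]
tcp_rot: [-0.002, -0.665, 0.747, 0.0]
ft_force: [0.8, 0.2, 1.0]
width: 85.1
grip_force: 0.0
```

Request:
apply_moves([
  [0, 0, -0.05, 0, 0, 0, 0],
  [0.01, 0, -0.03, 0, 0, 0, 0],
  [0.02, 0, 0, 0, 0, 0, 0],
  [0, 0, 0, 0, 0, 0, 0],
  [0, 0, 0, 0, 0, 0, 0],
  [0, 0, 0, 0, 0, 0, 0],
  [0, 0, 0, 0, 0, 0, 0],
  [0, 0, 0, 0, 0, 0, 0],
  [0, 0, 0, 0, 0, 0, 0],
  [0, 0, 0, 0, 0, 0, 0],
])

```text
t: 21.6
ee_pos: [592.8, 291.5, 180.9]
tcp_rot: [0.0, -0.665, 0.747, 0.0]
ft_force: [0.9, -0.1, 0.5]
width: 85.2
grip_force: 0.0
```

```bash
python3 - <<'E'
from h import *
c=look("wrist","w6",["cast","deep_ring"])
for a,b,r in((45,51,45),(40,70,45),(27.5,32,56)):
    P=band(c,a,b,(596.3,321),r);print(rect(P[:,:2]),len(P))
plan((455,-74,160),170)
E
```

```text
cast 0.75 [390. 318.] 2293 z [37.4 48.8 49.7 56.1 60.6] (array([597.6, 326.1]), array([50. , 62.1]), 86.3) top (array([598.5, 320.3]), array([38.7, 45.5]), 83.1)
cast 0.31 [384. 281.] 2224 z [16.5 30.  30.7 31.5 35.5] (array([597.4, 323.4]), array([66.6, 93.4]), 82.4) top (array([596.4, 321.6]), array([63.2, 88.4]), 83.4)
(array([597.3, 320.3]), array([47.8, 51.7]), 83.0) 1174
(array([597.2, 320.2]), array([47.8, 52. ]), 83.0) 2216
(array([596.3, 321.6]), array([64. , 89.3]), 83.5) 1619
tcp [592.8 291.4 180.9] yaw_y 173.39 | shift [0.3788 0.0948 0.0209] turn z 3.39 tilt xy deg [ 0. -0.]
```

View pics/w6.png

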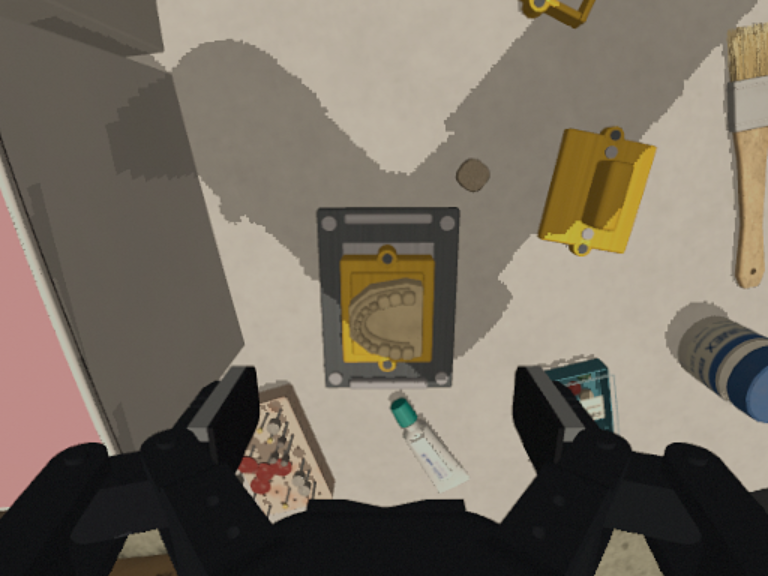

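Cast stands on the step, centred (~(388,318)) over the base. Next, the deep ring.

Request:
apply_moves([
  [0.025, 0.0075, 0, 0, 0, 0, 0],
  [0.04, 0.0115, 0, 0, 0, 0, 0],
  [0.04, 0.0115, 0, 0, 0, 0, 0],
  [0.04, 0.0115, 0, 0, 0, 0, 0],
  [0.04, 0.0115, 0, 0, 0, 0, 0],
  [0.04, 0.0115, 0, 0, 0, 0, 0],
  [0.04, 0.0115, 0, 0, 0, 0, 0],
  [0.04, 0.0115, 0, 0, 0, 0, 0],
  [0.04, 0.0115, 0, 0, 0, 0, 0],
  [0, 0, 0, 0, 0, 0, 0],
])

```text
t: 23.0
ee_pos: [453.3, -41.6, 181.4]
tcp_rot: [0.0, -0.664, 0.748, -0.0]
ft_force: [0.3, 0.4, -0.3]
width: 85.7
grip_force: 0.0
```

```bash
python3 - <<'E'
from h import *
c=look("wrist","w7",["deep_ring"])
P=band(c,30,42,(453,-74),60);print(rect(P[:,:2]),len(P))
P=band(c,120,200,(520,-160),130)
print('box top z',np.percentile(P[:,2],[50,98])); 
for x in range(430,580,15):
    q=P[abs(P[:,0]-x)<7]; 
    if len(q)>5: print(x,q[:,1].max().round(),end=';')
plan((453,-74,100),172)
E
```

```text
deep_ring 0.87 [381. 266.] 2215 z [ 1.6 23.9 35.7 36.6 37.7] (array([455.6, -69.6]), array([70.8, 94.7]), 88.2) top (array([454.4, -72.9]), array([64.2, 88. ]), 84.7)
(array([454.4, -72.7]), array([64.2, 90. ]), 84.7) 1556
box top z [161.03265675 190.86259699]
475 -149.0;490 -41.0;505 -36.0;520 -128.0;535 -122.0;550 -117.0;565 -112.0;tcp [454.4 -40.  181.2] yaw_y 173.34 | shift [ 0.034  -0.0025  0.0812] turn z 1.34 tilt xy deg [-0.05  0.02]
```

View pics/w7.png

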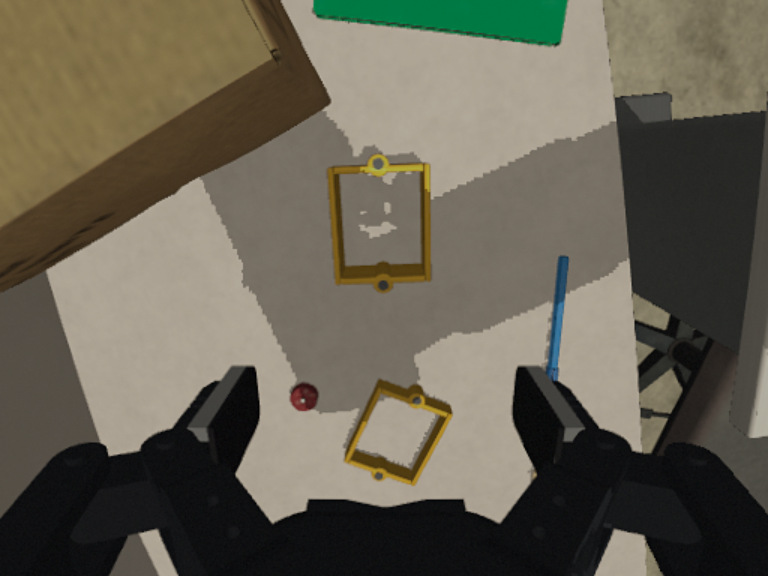

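Deep ring at (381,222) upright, square to the view, with the box corner at (328,100) above it. I'll grip 15 mm off centre, away from the box, to keep the camera clear.

Request:
apply_moves([
  [0.0175, -0.0035, 0.01, 0, 0, -1.4, 0],
  [0, 0, 0.03, 0, 0, 0, 0],
  [0, 0, 0.03, 0, 0, 0, 0],
  [0, 0, 0.02, 0, 0, 0, 0],
  [0, 0, 0.02, 0, 0, 0, 0],
  [0, 0, 0, 0, 0, 0, 0],
  [0, 0, 0, 0, 0, 0, 0],
  [0, 0, 0, 0, 0, 0, 0],
  [0, 0, 0, 0, 0, 0, 0],
  [0, 0, 0, 0, 0, 0, 0],
])

```text
t: 24.35
ee_pos: [455.9, -57.6, 71.2]
tcp_rot: [0.0, -0.674, 0.739, -0.0]
ft_force: [-0.6, 0.4, -0.0]
width: 85.4
grip_force: 0.0
```

```bash
python3 - <<'E'
from h import *
o=bot.get_obs();print(o['ft_force'])
c=look("wrist")
P=band(c,30,42,(453,-74),60);print(rect(P[:,:2]),len(P))
plan((455.8,-57.8,26),174.7)
E
```

```text
[-0.60160716  0.38562794 -0.01347065]
(array([453.9, -73. ]), array([64.4, 89.5]), 85.4) 3935
tcp [455.8 -57.7  71.1] yaw_y 174.79 | shift [0.0001 0.     0.0451] turn z 0.09 tilt xy deg [-0.02  0.01]
```

Request:
apply_moves([
  [0, 0.0003, 0.015, 0, 0, -0.5, 0],
  [0, 0, 0.015, 0, 0, 0, 0],
  [0, 0, 0.01, 0, 0, 0, 0],
  [0, 0, 0.005, 0, 0, 0, 0],
  [0, 0, 0, 0, 0, 0, 0.2],
  [0, 0, 0, 0, 0, 0, 0.6],
  [0, 0, 0, 0, 0, 0, 1],
  [0, 0, 0, 0, 0, 0, 1],
  [0, 0, 0, 0, 0, 0, 1],
  [0, 0, 0, 0, 0, 0, 1],
], newtons=40)

```text
t: 25.65
ee_pos: [455.9, -57.5, 26.4]
tcp_rot: [0.0, -0.678, 0.735, -0.0]
ft_force: [-1.0, 0.8, 5.2]
width: 62.9
grip_force: 44.7
```

Request:
apply_moves([
  [0, 0, -0.01, 0, 0, 0, 1],
  [0, 0, -0.02, 0, 0, 0, 1],
  [0, 0, -0.03, 0, 0, 0, 1],
  [0, 0, -0.03, 0, 0, 0, 1],
  [0, 0, -0.03, 0, 0, 0, 1],
  [0, 0, 0, 0, 0, 0, 1],
  [0, 0, 0, 0, 0, 0, 1],
  [0, 0, 0, 0, 0, 0, 1],
  [0, 0, 0, 0, 0, 0, 1],
  [0, 0, 0, 0, 0, 0, 1],
])

```text
t: 26.9
ee_pos: [455.2, -57.6, 145.5]
tcp_rot: [-0.0, -0.677, 0.736, 0.0]
ft_force: [-0.0, -0.1, -1.5]
width: 63.0
grip_force: 44.3
```

```bash
python3 - <<'E'
from h import *
o=bot.get_obs();print(o['ft_force'])
c=snap("wrist");cv2.imwrite("pics/w8.png",cv2.resize(c['frame'][:,:,::-1],(768,576)))
T=np.linalg.inv(pose(o));P=c['W'][c['depth']>0]@T[:3,:3].T+T[:3,3]
top=P[(abs(P[:,2]+10)<3.5)&(abs(P[:,1])<30)&(P[:,0]>-45)&(P[:,0]<80)]
print('ring top tool',np.percentile(top,[.3,50,99.7],axis=0).round(1).tolist())
u=15*np.array([np.cos(np.radians(83.4)),np.sin(np.radians(83.4))])
t=np.array([596.7,321.0])+u; print(t); plan((*t,150),173.4)
E
```

```text
[-0.00964688 -0.11701276 -1.54351376]
ring top tool [[-27.6, -30.0, -11.8], [27.7, 0.9, -9.8], [59.8, 30.0, -6.6]]
[598.42405726 335.90059148]
tcp [455.3 -57.6 145.6] yaw_y 175.29 | shift [-0.404  -0.1103 -0.0045] turn z 1.89 tilt xy deg [ 0.03 -0.01]
```

View pics/w8.png

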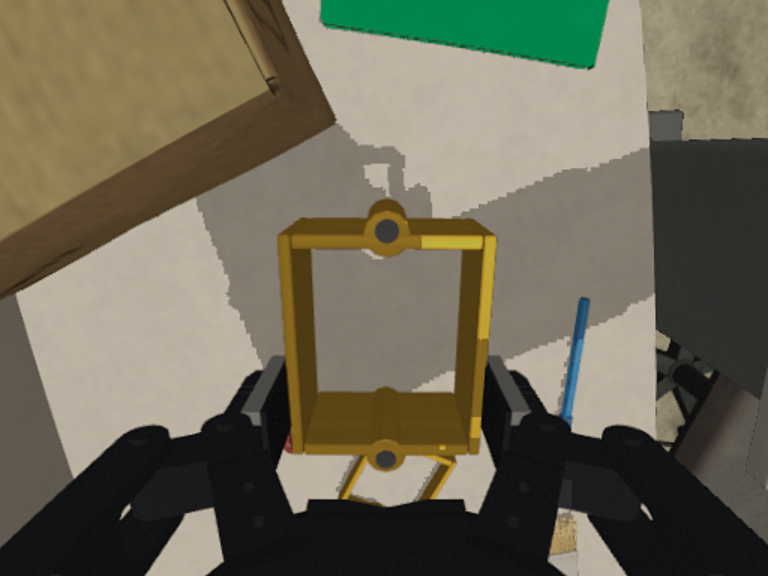

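Request:
apply_moves([
  [-0.026, -0.0073, 0, 0, 0, 0, 1],
  [-0.042, -0.0114, 0, 0, 0, 0, 1],
  [-0.042, -0.0114, 0, 0, 0, 0, 1],
  [-0.042, -0.0114, 0, 0, 0, 0, 1],
  [-0.042, -0.0114, 0, 0, 0, 0, 1],
  [-0.042, -0.0114, 0, 0, 0, 0, 1],
  [-0.042, -0.0114, 0, 0, 0, 0, 1],
  [-0.042, -0.0114, 0, 0, 0, 0, 1],
  [-0.042, -0.0114, 0, 0, 0, 0, 1],
  [-0.042, -0.0114, 0, 0, 0, 0, 1],
])

```text
t: 28.2
ee_pos: [598.5, 337.3, 145.5]
tcp_rot: [-0.0, -0.677, 0.736, -0.0]
ft_force: [0.3, -0.0, -2.1]
width: 63.2
grip_force: 44.3
```

Request:
apply_moves([
  [0, 0, 0.01, 0, 0, 1.9, 1],
  [0, 0, 0.015, 0, 0, 0, 1],
  [0, 0, 0.015, 0, 0, 0, 1],
  [0, 0, 0, 0, 0, 0, 1],
  [0, 0, 0, 0, 0, 0, 1],
  [0, 0, 0, 0, 0, 0, 1],
  [0, 0, 0, 0, 0, 0, 1],
  [0, 0, 0, 0, 0, 0, 1],
  [0, 0, 0, 0, 0, 0, 1],
  [0, 0, 0, 0, 0, 0, 1],
])

```text
t: 29.45
ee_pos: [598.1, 336.0, 105.9]
tcp_rot: [-0.0, -0.665, 0.747, -0.0]
ft_force: [0.3, 0.6, -0.9]
width: 62.6
grip_force: 44.3
```

```bash
python3 - <<'E'
from h import *
o=bot.get_obs();print(o['ft_force'],o['width'])
plan((598.4,336.2,56.5),173.4)
c=look("wrist","w9")
E
```

```text
[ 0.34392857  0.60213837 -0.91280532] 62.58722491047894
tcp [598.1 336.  105.9] yaw_y 173.39 | shift [-0.0002 -0.0003  0.0494] turn z -0.01 tilt xy deg [ 0. -0.]
```

View pics/w9.png

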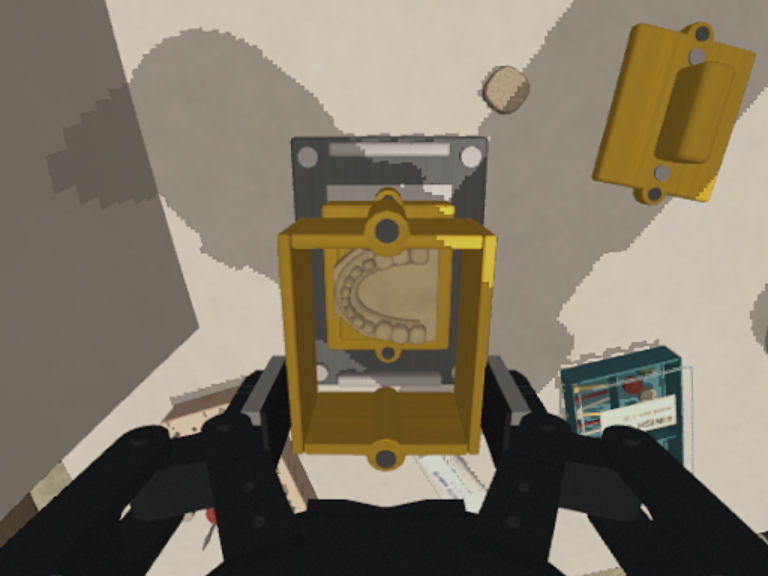

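The ring is square over the flask: ring ears at column 386, base ears at 387. Lowering it.

Request:
apply_moves([
  [-0.0002, -0.0003, 0.01, 0, 0, 0, 1],
  [0, 0, 0.01, 0, 0, 0, 1],
  [0, 0, 0.008, 0, 0, 0, 1],
  [0, 0, 0.006, 0, 0, 0, 1],
  [0, 0, 0.004, 0, 0, 0, 1],
  [0, 0, 0.003, 0, 0, 0, 1],
  [0, 0, 0.002, 0, 0, 0, 1],
  [0, 0, 0.002, 0, 0, 0, 1],
  [0, 0, 0, 0, 0, 0, 1],
  [0, 0, 0, 0, 0, 0, 1],
])

```text
t: 30.75
ee_pos: [598.5, 336.2, 61.0]
tcp_rot: [0.0, -0.665, 0.747, -0.0]
ft_force: [-0.5, 0.1, -1.9]
width: 62.8
grip_force: 44.3
```

Request:
apply_moves([
  [0, 0, 0.001, 0, 0, 0, 1],
  [0, 0, 0.001, 0, 0, 0, 1],
  [0, 0, 0.001, 0, 0, 0, 1],
  [0, 0, 0.0007, 0, 0, 0, 1],
  [0, 0, 0.0005, 0, 0, 0, 1],
  [0, 0, 0, 0, 0, 0, 1],
  [0, 0, 0, 0, 0, 0, 1],
  [0, 0, 0, 0, 0, 0, 1],
  [0, 0, 0, 0, 0, 0, 1],
  [0, 0, 0, 0, 0, 0, 1],
])

```text
t: 32.0
ee_pos: [598.5, 336.2, 56.7]
tcp_rot: [0.0, -0.665, 0.747, -0.0]
ft_force: [-0.0, -0.4, -1.4]
width: 62.8
grip_force: 44.3
```

Request:
apply_moves([
  [0, 0, 0.0005, 0, 0, 0, 1],
  [0, 0, 0.0003, 0, 0, 0, 1],
  [0, 0, 0, 0, 0, 0, 1],
  [0, 0, 0, 0, 0, 0, 0.3],
  [0, 0, 0, 0, 0, 0, 0.1],
  [0, 0, 0, 0, 0, 0, 0],
  [0, 0, 0, 0, 0, 0, 0],
  [0, 0, 0, 0, 0, 0, 0],
  [0, 0, -0.02, 0, 0, 0, 0],
  [0, 0, -0.04, 0, 0, 0, 0],
])

```text
t: 33.25
ee_pos: [597.3, 335.4, 114.4]
tcp_rot: [-0.002, -0.665, 0.747, 0.0]
ft_force: [1.5, 0.8, 1.0]
width: 85.7
grip_force: 0.0
```

Request:
apply_moves([
  [0.01, 0, -0.04, 0, 0, 0, 0],
  [0.02, 0, -0.04, 0, 0, 0, 0],
  [0.03, 0, 0, 0, 0, 0, 0],
  [0.01, 0, 0, 0, 0, 0, 0],
  [0, 0, 0, 0, 0, 0, 0],
  [0, 0, 0, 0, 0, 0, 0],
  [0, 0, 0, 0, 0, 0, 0],
  [0, 0, 0, 0, 0, 0, 0],
  [0, 0, 0, 0, 0, 0, 0],
  [0, 0, 0, 0, 0, 0, 0],
])

```text
t: 34.5
ee_pos: [590.4, 266.7, 195.9]
tcp_rot: [-0.0, -0.665, 0.747, -0.0]
ft_force: [-0.4, 0.2, -0.1]
width: 85.4
grip_force: 0.0
```

```bash
python3 - <<'E'
from h import *
o=bot.get_obs();print(o['t'],o['ee_pos'],o['ft_force'])
c=look("wrist","w10",["flask_lid"])
P=band(c,62,72,(596,321),60);print('ring top',rect(P[:,:2]),len(P),np.percentile(P[:,2],[5,50,95]))
for s in(-1,1):
  q=P[(P[:,1]-321)*s>25]; print('z end',s,np.median(q[:,2])); 
P=band(c,45,64,(596,321),27);print('cast',rect(P[:,:2]),len(P))
P=band(c,26,44,(442,255),60);print('handle',rect(P[:,:2]),len(P),np.percentile(P[:,2],[5,50,95]))
P=band(c,8,18,(442,255),60);print('plate',rect(P[:,:2]),len(P))
plan((442,255,190),165)
E
```

```text
34.5 [590.40376971 266.69619075 195.85060416] [-0.38629153  0.19654289 -0.08648617]
flask_lid 0.86 [576. 229.] 4149 z [ 8.3 14.1 14.8 16.1 38.3] (array([439.9, 258.8]), array([72.7, 88.4]), 73.2) top (array([443.9, 257.6]), array([16.7, 43.9]), 72.4)
ring top (array([597.5, 320.6]), array([64.3, 89.3]), 82.9) 1422 [63.06032131 66.27822395 67.55746662]
z end -1 66.30817031928433
z end 1 66.22179161055786
cast (array([595.1, 319.9]), array([47.8, 51.7]), -3.6) 1755
handle (array([444. , 257.5]), array([17. , 43.9]), 72.4) 788 [27.87277574 37.02319405 38.56821892]
plate (array([443.9, 257.8]), array([64.5, 89.4]), 74.1) 3193
tcp [590.4 266.7 195.9] yaw_y 173.39 | shift [0.0287 0.1461 0.0059] turn z 8.39 tilt xy deg [-0.  0.]
```

View pics/w10.png

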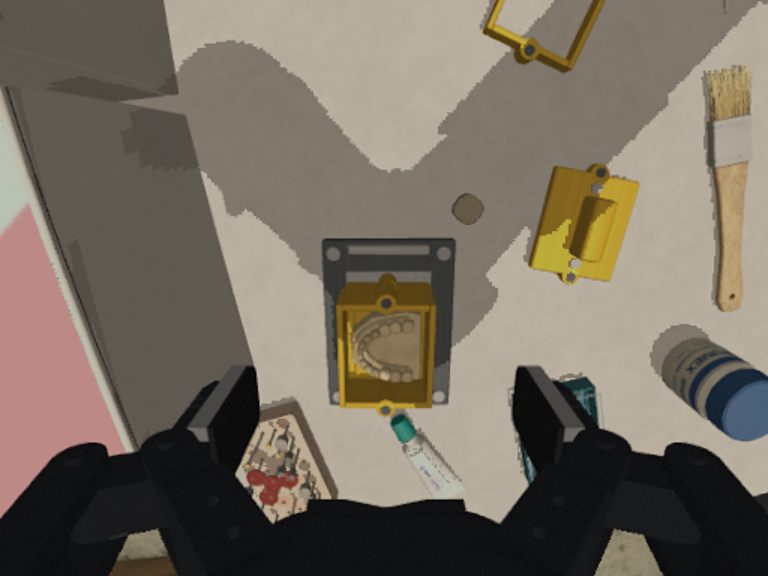

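The ring is seated flat (z 66 at both ends) around the cast; the lid is at (583,225) with its handle up. Going to the lid.

```bash
python3 - <<'E'
from h import *
plan((444,257.6,100),163.4)
E
```

```text
tcp [590.4 266.7 195.9] yaw_y 173.39 | shift [0.0259 0.1444 0.0959] turn z 9.99 tilt xy deg [-0.  0.]
```

Request:
apply_moves([
  [0.0052, 0.0289, 0, 0, 0, 0, 0],
  [0.0052, 0.0289, 0, 0, 0, 0, 0],
  [0.0052, 0.0289, 0.01, 0, 0, 0, 0],
  [0.0052, 0.0289, 0.02, 0, 0, 0, 0],
  [0.0052, 0.0289, 0.02, 0, 0, 0, 0],
  [0, 0, 0.02, 0, 0, 10, 0],
  [0, 0, 0.02, 0, 0, 0, 0],
  [0, 0, 0, 0, 0, 0, 0],
  [0, 0, 0, 0, 0, 0, 0],
  [0, 0, 0, 0, 0, 0, 0],
])

```text
t: 35.85
ee_pos: [444.4, 257.9, 106.9]
tcp_rot: [0.001, -0.598, 0.802, 0.0]
ft_force: [-0.2, -0.0, -1.2]
width: 85.2
grip_force: 0.0
```

```bash
python3 - <<'E'
from h import *
c=look("wrist")
P=band(c,33,44,(444,257),60);print('handle',rect(P[:,:2]),len(P),np.percentile(P[:,2],[5,50,95]))
P=band(c,8,18,(444,257),60);print('plate',rect(P[:,:2]),len(P))
plan((444,257.6,25),163.4)
E
```

```text
handle (array([443.7, 257.3]), array([15.4, 43.7]), 74.1) 1152 [35.4402714  37.26354723 38.46544425]
plate (array([443.5, 257.8]), array([64.3, 90.1]), 73.9) 5871
tcp [444.3 257.8 106.7] yaw_y 163.39 | shift [0.0004 0.0003 0.0817] turn z -0.01 tilt xy deg [-0.05  0.08]
```

Request:
apply_moves([
  [0.0004, 0.0005, 0.02, 0, 0, -0.5, 0],
  [0, 0, 0.02, 0, 0, 0, 0],
  [0, 0, 0.02, 0, 0, 0, 0],
  [0, 0, 0.015, 0, 0, 0, 0],
  [0, 0, 0.0065, 0, 0, 0, 0],
  [0, 0, 0, 0, 0, 0, 0.5],
  [0, 0, 0, 0, 0, 0, 1],
  [0, 0, 0, 0, 0, 0, 1],
  [0, 0, 0, 0, 0, 0, 1],
  [0, 0, 0, 0, 0, 0, 1],
], newtons=50)

```text
t: 37.15
ee_pos: [443.6, 257.5, 25.0]
tcp_rot: [0.001, -0.601, 0.799, 0.0]
ft_force: [-1.0, 0.2, 3.6]
width: 15.0
grip_force: 50.8
```

Request:
apply_moves([
  [0, 0, 0, 0, 0, 0, 1],
  [0, 0, 0, 0, 0, 0, 1],
  [0, 0, -0.01, 0, 0, 0, 1],
  [0, 0, -0.02, 0, 0, 0, 1],
  [0, 0, -0.03, 0, 0, 0, 1],
  [0, 0, -0.04, 0, 0, 0, 1],
  [0, 0, -0.03, 0, 0, 0, 1],
  [0, 0, 0, 0, 0, 0, 1],
  [0, 0, 0, 0, 0, 0, 1],
  [0, 0, 0, 0, 0, 0, 1],
])

```text
t: 38.4
ee_pos: [442.5, 256.6, 153.0]
tcp_rot: [-0.001, -0.601, 0.799, -0.0]
ft_force: [-0.5, -0.8, -2.5]
width: 14.9
grip_force: 50.0
```

```bash
python3 - <<'E'
from h import *
o=bot.get_obs();print(o['ft_force'],o['width'])
c=snap("wrist");cv2.imwrite("pics/w11.png",cv2.resize(c['frame'][:,:,::-1],(768,576)))
T=np.linalg.inv(pose(o));P=c['W'][c['depth']>0]@T[:3,:3].T+T[:3,3]
q=P[(abs(P[:,2]-11)<4)&(abs(P[:,1])<40)&(abs(P[:,0])<55)]
print('plate tool',np.percentile(q,[.3,50,99.7],axis=0).round(1).tolist(),rect(q[:,:2]))
plan((597.4,320.6,150),173.1)
E
```

```text
[-0.46806634 -0.78994499 -2.46709933] 14.934199753183256
plate tool [[-43.4, -32.5, 8.0], [23.1, -0.7, 10.5], [44.0, 30.9, 14.7]] (array([-0.1, -0.7]), array([64.3, 90.1]), -0.6)
tcp [442.7 256.7 153.1] yaw_y 163.88 | shift [-0.1044 -0.1309  0.0027] turn z -9.22 tilt xy deg [ 0.08 -0.13]
```

View pics/w11.png

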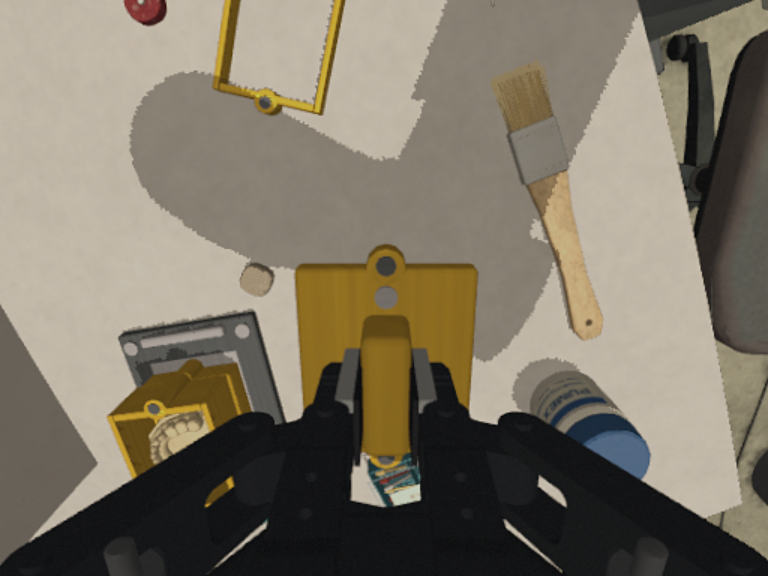

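Request:
apply_moves([
  [-0.0104, -0.013, 0, 0, 0, 0, 1],
  [-0.0188, -0.0236, 0, 0, 0, 0, 1],
  [-0.0188, -0.0236, 0, 0, 0, 0, 1],
  [-0.0188, -0.0236, 0, 0, 0, 0, 1],
  [-0.0188, -0.0236, 0, 0, 0, 0, 1],
  [-0.0188, -0.0236, 0, 0, 0, 0, 1],
  [0, 0, 0.01, 0, 0, -9.3, 1],
  [0, 0, 0.02, 0, 0, 0, 1],
  [0, 0, 0.01, 0, 0, 0, 1],
  [0, 0, 0, 0, 0, 0, 1],
])

```text
t: 39.7
ee_pos: [597.5, 320.7, 113.0]
tcp_rot: [-0.001, -0.664, 0.748, 0.0]
ft_force: [1.1, -0.4, -2.4]
width: 14.9
grip_force: 50.0
```

Request:
apply_moves([
  [0, 0, 0, 0, 0, 0, 1],
  [0, 0, 0, 0, 0, 0, 1],
  [0, 0, 0, 0, 0, 0, 1],
  [0, 0, 0, 0, 0, 0, 1],
  [0, 0, 0, 0, 0, 0, 1],
  [0, 0, 0, 0, 0, 0, 1],
  [0, 0, 0, 0, 0, 0, 1],
  [0, 0, 0, 0, 0, 0, 1],
  [0, 0, 0, 0, 0, 0, 1],
  [0, 0, 0, 0, 0, 0, 1],
])

```text
t: 40.95
ee_pos: [598.1, 321.2, 114.4]
tcp_rot: [-0.0, -0.664, 0.748, -0.0]
ft_force: [0.6, -0.3, -2.1]
width: 15.1
grip_force: 50.0
```

```bash
python3 - <<'E'
from h import *
o=bot.get_obs();print(o['ft_force'],o['width'])
plan((596.8,320.7,87),173)
E
```

```text
[ 0.61593426 -0.26241861 -2.1307249 ] 15.056599870913292
tcp [598.1 321.2 114.4] yaw_y 173.19 | shift [0.0006 0.0012 0.0274] turn z 0.19 tilt xy deg [ 0. -0.]
```

Request:
apply_moves([
  [0.0006, 0.0012, 0.005, 0, 0, 0.2, 1],
  [0, 0, 0.005, 0, 0, 0, 1],
  [0, 0, 0.004, 0, 0, 0, 1],
  [0, 0, 0.003, 0, 0, 0, 1],
  [0, 0, 0.003, 0, 0, 0, 1],
  [0, 0, 0.002, 0, 0, 0, 1],
  [0, 0, 0.002, 0, 0, 0, 1],
  [0, 0, 0.002, 0, 0, 0, 1],
  [0, 0, 0, 0, 0, 0, 1],
  [0, 0, 0, 0, 0, 0, 1],
])

```text
t: 42.2
ee_pos: [596.9, 320.7, 88.5]
tcp_rot: [0.0, -0.663, 0.749, -0.0]
ft_force: [-0.7, -0.2, -2.1]
width: 15.2
grip_force: 50.0
```

Request:
apply_moves([
  [0, 0, 0.0005, 0, 0, 0, 1],
  [0, 0, 0.0005, 0, 0, 0, 1],
  [0, 0, 0.0005, 0, 0, 0, 1],
  [0, 0, 0.0003, 0, 0, 0, 1],
  [0, 0, 0, 0, 0, 0, 1],
  [0, 0, 0, 0, 0, 0, 1],
  [0, 0, 0, 0, 0, 0, 1],
  [0, 0, 0, 0, 0, 0, 1],
  [0, 0, 0, 0, 0, 0, 1],
  [0, 0, 0, 0, 0, 0, 1],
])

```text
t: 43.45
ee_pos: [596.9, 320.7, 87.0]
tcp_rot: [0.0, -0.663, 0.749, -0.0]
ft_force: [-3.3, -1.5, 5.1]
width: 14.7
grip_force: 51.0
```

Contact (5 N) at the expected height; releasing.

Request:
apply_moves([
  [0, 0, 0, 0, 0, 0, 0.7],
  [0, 0, 0, 0, 0, 0, 0.5],
  [0, 0, -0.005, 0, 0, 0, 0.3],
  [0, 0, -0.01, 0, 0, 0, 0.2],
  [0, 0, -0.02, 0, 0, 0, 0],
  [0, 0, -0.03, 0, 0, 0, 0],
  [0, 0, -0.04, 0, 0, 0, 0],
  [0.02, 0, -0.02, 0, 0, 0, 0],
  [0.02, 0, 0, 0, 0, 0, 0],
  [0, 0, 0, 0, 0, 0, 0],
])

```text
t: 44.7
ee_pos: [591.4, 278.8, 211.0]
tcp_rot: [-0.001, -0.662, 0.75, 0.0]
ft_force: [-0.2, 0.1, -0.9]
width: 85.9
grip_force: 0.0
```

```bash
python3 - <<'E'
from h import *
o=bot.get_obs();print(o['t'],o['ee_pos'],o['width'])
c=look("wrist","w12")
P=band(c,70,82,(596,321),60);print('plate',rect(P[:,:2]),len(P))
for s in(-1,1):
  q=P[((P[:,1]-321)*s>25)];print('z y-end',s,np.median(q[:,2]).round(1)); q=P[((P[:,0]-596.5)*s>18)];print('z x-end',s,np.median(q[:,2]).round(1))
P=band(c,27,32,(596,321),60);print('base',rect(P[:,:2]),len(P))
P=band(c,8,13,(596,321),85);print('bed',rect(P[:,:2]),len(P))
E
```

```text
44.7 [591.37621803 278.75364864 211.04058036] 85.88880813112961
plate (array([597.9, 320.8]), array([64.3, 89.5]), 83.0) 3863
z y-end -1 76.5
z x-end -1 76.5
z y-end 1 76.7
z x-end 1 76.6
base (array([591.3, 281. ]), array([ 7.4, 61.5]), -6.9) 51
bed (array([596.3, 328.7]), array([100.2, 153.4]), 83.6) 3375
```

View pics/w12.png

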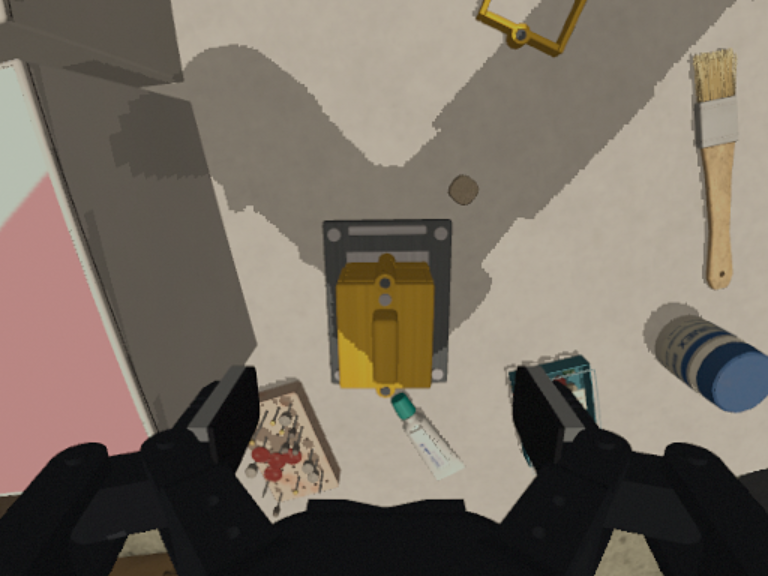

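The lid plate (385,325) is level at z≈76.5 all round, as expected when seated, and aligned with the stack. Nothing is being touched, so I'm handing in.

```bash
python3 -c "
from rig import bot
print(bot.sign_off())"
```

```text
the job is handed in; nothing more can be done
None
```

The flask is built on the press bed in the order asked (base, cast, deep ring, lid) and handed in at about 45 s; the last check showed the lid level and seated, and I never moved the shallow ring or the orange look-alike.

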